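# Dispense one spacer plate from the magazine onto the square pedestal

### The job

Get one spacer plate out of the magazine: pull its slide fully out by the knob so that the bottom plate comes out from under the stack, and lay that plate flat on the square pedestal (not the round one), centred and with its edges in line with the pedestal's. Then push the slide fully home so that the next plate drops into place.

Things in the scene. Friction and masses are not known exactly. Their poses are not given: they have to be found in the camera images.
- feeder: Fixed magazine. Origin on the table under its tower's centre, z up. Four black corner posts (61 x 61 mm outside, top 80 mm up) hold four stacked square plates. Below, a grey slide 34 mm wide, floor 24 mm above the table, runs on a 36 mm wide rail (top 10 mm up) and comes out towards feeder -y. Plates overhang slide and rail by 7 mm or more on both x sides, free for fingers once out.
- slide (a joint): Slide opening in m: 0 home (as at the start), 0.105 fully out at its stop; takes 2 to 4 N, stays where left. Its knob, an upright steel cylinder 20 mm in diameter, 24 to 60 mm above the table on a 20 mm wide tongue, stands at feeder x = 0, y = -80 mm - opening. Going out it carries the bottom plate along and holds up the rest; pushed home, the stack drops onto its floor.
- spacer1: The bottom plate of the stack: square aluminium plate 50 x 50 mm, 12 mm thick, about 80 g, with a hole in the middle and four small corner holes. Origin at the centre of its underside, x and y along its edges, z up. The four plates are alike.
- spacer2: The next plate, alike, lying on the bottom one at the start; origin at the centre of its underside, 36 mm above the table at the start and 24 mm when it has dropped onto the slide's floor.
- riser: Fixed square pedestal: upright aluminium block 40 x 40 mm, its flat top 40 mm above the table, on a thin dark foot 66 x 52 mm. Origin on the table under its centre, x and y along its edges, z up. The plate overhangs its top by 5 mm all round. A round pedestal of the same height (42 mm diameter) stands about 15 cm from it and is not the one.

How it is judged:
By the outcome, as a careful person would: the job done as asked, in the order asked, and still so for the second after the job is handed in, with the robot touching nothing.
It also fails if it takes over 61 s, if anything falls off the work surface, if the arm or the gripper's body presses on something with over 40 N, if the wrist force passes 120 N, or if a joint passes its speed limit or range.

### The arm

A 6-joint arm with a two-finger parallel gripper is mounted at the origin on the work surface. World frame = base frame: x ahead of the robot, y to its left, z up, the work surface at z = 0. Lengths are in mm, angles in rad, forces in N, time in s.
With the tool pointing down it reaches from about 300 to 750 mm from the base axis. Payload 8.5 kg.
Tool frame: the origin (TCP) lies midway between the tips of the shut fingers; the grasp point (between the pads) lies 19 mm behind it; z points along the fingers, y is the line along which they close (so a half turn about z gives the same grasp; the last joint's range is limited). The gripper opens to 88 mm and grips with 3 to 60 N. Pads are 18 mm wide; open, the fingers measure 123 mm over their backs; the gripper's body (75 mm by 187 mm) begins 45 mm behind the grasp point.
Start: joints at [-1.475, 0.381, 1.297, -0, 1.464, -0.215], TCP at [168.195, -523.632, 238.748] pointing down, gripper open.
Joint ranges: [-3.11, 3.11], [-0.89, 2.33], [0.22, 2.48], [-1.42, 4.56], [0.17, 2.85], [-2.88, 2.88]. Speed limits (rad/s): [2.39, 2.39, 3.14, 3.14, 3.14, 3.14].

### API

Orientations are given as a unit quaternion [w, x, y, z].
In Python, from station import * gives the robot as it stands. The module is installed in compiled form; this text tells all that it offers.
- The arm moves only by the shell command python3 -m crank 'ROWS' [FORCE]. ROWS is JSON, a list of rows, each a list of 3 entries, a list of its own where there are three numbers: the shift along the world's x, y, z in m, then the turn, a rotation vector about the world's x, y, z in degrees, then the closure in counts, from 0 (fully open) to 255 (shut). In form: [[[tx, ty, tz], [rx, ry, rz], hand], ...]. A call has 1 to 20 rows; each row shifts and turns the commanded pose from where the row before left it; what a row does not reach is not made up. A row lasts 1/12 s, in which the tool goes at most 41.7 mm and 7.16 degrees, less where a joint would pass 70% of its speed; a pose out of reach is approached as far as the arm can. A call is refused whole if a number of a shift passes 0.0417 or a number of a turn 7.16, either way. A call with a gripper value outside its range is refused whole. The fingers move at their own pace and stop on an object; FORCE is the grip in N (left out, the last holds). Time passes only in rows, so rows that do not move let the fingers close. It gives the time, the measured TCP pose, the force, the opening and the grip force at its end, in the units of the state.
- get_obs(): the state, without advancing time (a new reading comes with each control period).
- get_image(name): name is "scene" or "side" or "wrist"; returns the picture (384x512x3 uint8, blue, green, red); there is no depth.
- camera_info(name): a dict with "fx", "fy", "cx", "cy" (pixels), "dist_coeffs" ([k1, k2, p1, p2, k3] as OpenCV has them; the pictures are not rectified), "cam_to_world" (4x4, takes a point from camera to world coordinates). Camera axes: x right, y up, looking along -z (the intrinsics and any distortion apply to the point x, -y, -z); pixel columns grow to the right and rows downward; lengths in mm; the calibration is good to about 2 mm. A picture is of the moment at which its call begins: read the wrist's pose just before it. camera_info takes no time and is no camera call; for the wrist camera it gives the pose at the moment of the call.
- sign_off(): hands the job in; it is judged then, once.
The state is a dict: "time_s": time; "q": joint angles; "qd": joint speeds; "joint_torque": joint torques, N m; "position": TCP position; "tool_rot": TCP orientation; "force": force on the tool from outside, world axes, zero at the start; "ft_torque": the same for the moment, N m; "opening": finger opening in mm; "grip_force": force on a finger pad.
Only numpy, scipy, OpenCV 4.12 (cv2) and the standard library are available. Lean on these libraries where they do the work, as an engineer would, in place of code of your own. Each camera call takes 0.05 s, during which the arm holds its last target. There are 200 camera calls.

## Working session

There is one attempt and no reset: what is moved stays moved. The work goes in short steps, Python scripts to look and compute and a shell command to move; the robot and the scene stay as the last step left them, time stands still between calls to the robot, and variables do not carry over. Pictures are saved under pics/ and viewed, at most 10 in all, crops included, and the job is handed in when it is done.

```bash
mkdir -p pics
python3 - <<'E'
from station import *
import cv2,json
for n in("scene","side"):
    cv2.imwrite(f"pics/{n}0.png",get_image(n)); 
    c=camera_info(n); print(n,c)
o=get_obs();print(o)
E
```

```text
scene {'fx': 353.6909258261646, 'fy': 353.6909258261646, 'cx': 256.8786582767698, 'cy': 190.59273048601563, 'dist_coeffs': array([-0.1101578,  0.       ,  0.       ,  0.       ,  0.       ]), 'cam_to_world': array([[-5.59703243e-01, -4.64259316e-01,  6.86436863e-01,
         1.03607567e+03],
       [ 8.28692116e-01, -3.14849035e-01,  4.62752052e-01,
         2.99004476e+02],
       [ 1.28703217e-03,  8.27848641e-01,  5.60950061e-01,
         4.57811551e+02],
       [ 0.00000000e+00,  0.00000000e+00,  0.00000000e+00,
         1.00000000e+00]])}
side {'fx': 451.10990060383944, 'fy': 451.10990060383944, 'cx': 252.44411336855867, 'cy': 181.95472257822863, 'dist_coeffs': array([-0.09482645,  0.        ,  0.        ,  0.        ,  0.        ]), 'cam_to_world': array([[ 9.71292586e-01,  1.37415453e-01, -1.94184722e-01,
         3.48944644e+02],
       [-2.37836966e-01,  5.44032664e-01, -8.04650258e-01,
        -8.16956429e+02],
       [-4.92854808e-03,  8.27735135e-01,  5.61097367e-01,
         5.99228570e+02],
       [ 0.00000000e+00,  0.00000000e+00,  0.00000000e+00,
         1.00000000e+00]])}
{'time_s': 0.1, 'q': array([-1.47531159e+00,  3.81131786e-01,  1.29814437e+00,  3.21296118e-05,
        1.46357057e+00, -2.15277211e-01]), 'qd': array([-0.00054376, -0.00141537, -0.00155591, -0.00077933, -0.00014983,
        0.00055914]), 'joint_torque': array([ 2.78605337e-03, -4.38650930e+01, -2.24910468e+01,  7.14210933e-02,
        3.42408847e-02, -6.49413323e-05]), 'position': array([ 168.17572262, -523.40899298,  238.21149713]), 'tool_rot': array([-6.24955667e-04,  9.87952718e-01,  1.54754754e-01,  5.34774756e-05]), 'force': array([ 0.52344421, -0.17015281, -1.16819729]), 'ft_torque': array([-0.05775046, -0.01358195, -0.02016787]), 'grip_force': 0.0, 'opening': 88.3807205478765}
```

View pics/scene0.png

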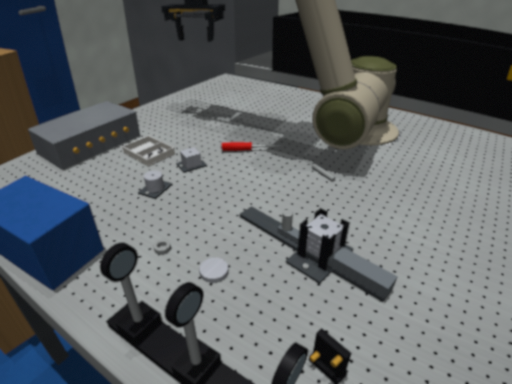

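View pics/side0.png

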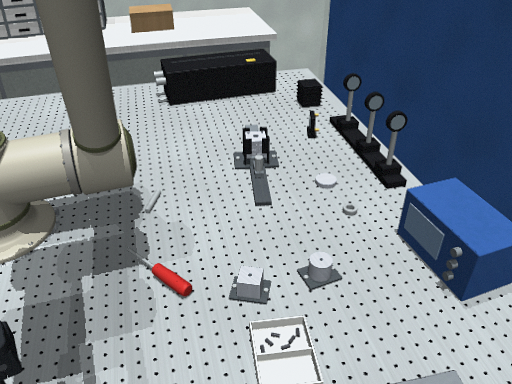

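The side view shows the feeder tower near (256,140), the knob near (259,165), the square pedestal at (250,280) and the round one at (320,268). I'll enlarge both areas.

```bash
cat > h.py <<'E'
import numpy as np,cv2
from station import *
def ray(c,uv):
    K=np.array([[c["fx"],0,c["cx"]],[0,c["fy"],c["cy"]],[0,0,1]])
    p=cv2.undistortPoints(np.array([[uv]],float),K,c["dist_coeffs"])[0,0]
    T=c["cam_to_world"]; return T[:3,3],T[:3,:3]@[p[0],-p[1],-1]
def onz(c,uv,z):
    o,d=ray(c,uv); return (o+d*(z-o[2])/d[2])[:2]
def pix(c,P):
    K=np.array([[c["fx"],0,c["cx"]],[0,c["fy"],c["cy"]],[0,0,1]])
    T=c["cam_to_world"]; q=(np.atleast_2d(P)-T[:3,3])@T[:3,:3]*[1,-1,-1]
    return cv2.projectPoints(q,np.zeros(3),np.zeros(3),K,c["dist_coeffs"])[0][:,0]
E
python3 - <<'E'
import cv2,numpy as np
s=cv2.imread("pics/side0.png"); c=cv2.imread("pics/scene0.png")
r=lambda i,x,y,w,h,k:cv2.resize(i[y:y+h,x:x+w],None,fx=k,fy=k,interpolation=cv2.INTER_CUBIC)
A=r(s,220,115,80,100,5) # 400x500
B=r(s,220,250,80,60,5)  #400x300
C=r(c,160,135,57,57,7)[:200,:400]
D=np.zeros((500,400,3),np.uint8);D[:300]=B;D[300:500,:399]=C
cv2.imwrite("pics/crop0.png",np.hstack([A,D]))
E
```

```text
(no output)
```

View pics/crop0.png

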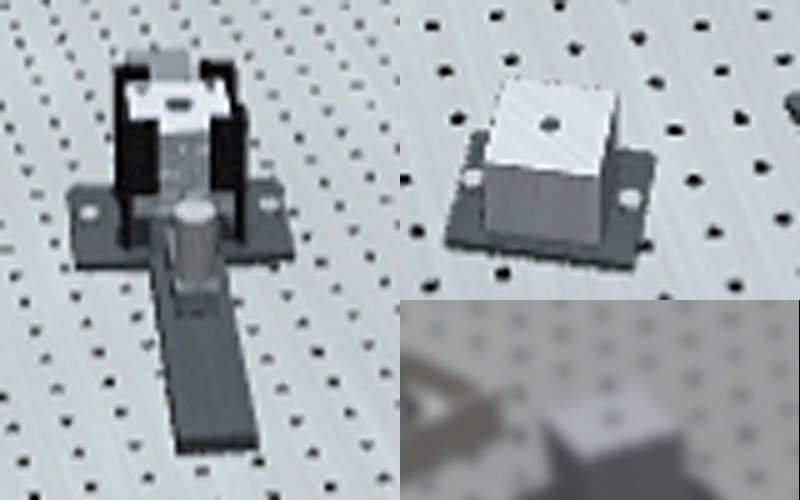

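The crop shows the knob top at about (259,157), the top plate's hole at (255.5,135.5), and the pedestal's top corners clearly.

Run:
```python
from h import *
s=camera_info("side");f=lambda u,v,x,y:(x+(u+.5)/5-.5,y+(v+.5)/5-.5)
k=onz(s,f(195,212,220,115),60);t=onz(s,f(178,104,220,115),72)
print("knob",k,"tower",t,np.linalg.norm(k-t),"ang -y",np.degrees(np.arctan2(*(k-t)[::-1])))
for p in[(178,440),(257,437)]:print("rail end",onz(s,f(*p,220,115),10))
for p in[(70,190),(282,186),(293,257),(77,266)]:print("base",onz(s,f(*p,220,115),5))
P=np.array([onz(s,f(u,v,220,250),40) for u,v in[(105,78),(218,92),(203,172),(86,160)]])
print(P,P.mean(0)); 
for i in range(4):
    d=P[(i+1)%4]-P[i];print(np.linalg.norm(d),np.degrees(np.arctan2(d[1],d[0])))
```

```text
knob [573.95088472  53.05991406] tower [586.52131489 135.69617365] 83.58688363059747 ang -y -98.64938875539293
rail end [539.60686097 -51.38020967]
rail end [573.60787685 -57.69883417]
base [539.44432414 179.30295696]
base [647.39373443 156.1638983 ]
base [633.19412955  87.98636387]
base [527.71414009 106.08066342]
[[ 461.03431808 -260.88532996]
 [ 497.46077724 -277.02671067]
 [ 483.07278748 -311.8224795 ]
 [ 446.45446982 -297.12068791]] [ 472.00558816 -286.71380201]
39.842578958852 -23.899205760009384
37.65315096114141 -112.4650091395879
39.45939513368426 158.12516330111788
39.05858601078411 68.08186010528189
```

```bash
python3 -m crank '[[[0.0203,0.0288,0],[0,0,6.2],0],[[0.0203,0.0288,0],[0,0,6.2],0],[[0.0203,0.0288,0],[0,0,6.2],0],[[0.0203,0.0288,0],[0,0,6.2],0],[[0.0203,0.0288,0],[0,0,6.2],0],[[0.0203,0.0288,0],[0,0,6.2],0],[[0.0203,0.0288,0],[0,0,6.2],0],[[0.0203,0.0288,0],[0,0,6.2],0],[[0.0203,0.0288,0],[0,0,6.2],0],[[0.0203,0.0288,0],[0,0,6.2],0],[[0.0203,0.0288,0],[0,0,0],0],[[0.0203,0.0288,0],[0,0,0],0],[[0.0203,0.0288,0],[0,0,0],0],[[0.0203,0.0288,0],[0,0,0],0],[[0.0203,0.0288,0],[0,0,0],0],[[0.0203,0.0288,0],[0,0,0],0],[[0.0203,0.0288,0],[0,0,0],0],[[0.0203,0.0288,0],[0,0,0],0],[[0.0203,0.0288,0],[0,0,0],0],[[0,0,0],[0,0,0],0]]' 40
python3 - <<'E'
from h import *
c=camera_info("wrist");im=get_image("wrist");o=get_obs()
print(o["position"],o["tool_rot"],c["cam_to_world"][:3,3]);np.save("c1.npy",c,allow_pickle=True)
cv2.imwrite("pics/w1.png",cv2.resize(im,(800,600),interpolation=cv2.INTER_CUBIC))
E
```

```text
time_s: 1.77
position: [555.8, 27.8, 237.9]
tool_rot: [-0.001, 0.766, 0.643, 0.0]
force: [-0.3, -0.2, -0.6]
opening: 88.1
grip_force: 0.0
[554.61485226  25.79406417 237.89554483] [-4.91759293e-04  7.65902004e-01  6.42957077e-01 -2.74502984e-04] [569.0568797  106.56052199 382.82123658]
```

View pics/w1.png

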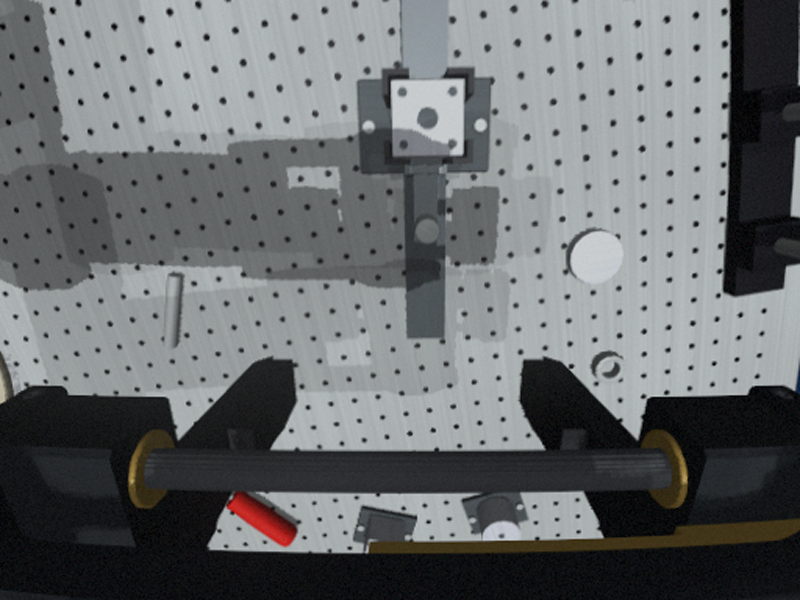

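The feeder is straight ahead in the view: knob top at about (427,228), top plate's hole at (427,118), plate corners (391,81) to (465,155), rail end (407–445,338), all at 800x600 scale.

Run:
```python
from h import *
c=np.load("c1.npy",allow_pickle=True).item();g=lambda u,v:((u+.5)/1.5625-.5,(v+.5)/1.5625-.5)
k=onz(c,g(427,228),60);P=np.array([onz(c,g(*p),72) for p in[(391,81),(465,80),(465,155),(391,156)]])
e=(onz(c,g(407,338),10)+onz(c,g(445,337),10))/2
t=P.mean(0);print("knob",k,"tower",t,onz(c,g(427,118),72),"rail end",e,np.linalg.norm(k-t))
print([np.linalg.norm(P[i]-P[i-1]) for i in range(4)])
for a in(k,e):print(np.degrees(np.arctan2(*(a-t)[::-1])))
o=get_obs();print(o["position"])
from scipy.spatial.transform import Rotation as R
w,x,y,z=o["tool_rot"];Y=R.from_quat([x,y,z,w]).as_matrix()[:,1];print(np.degrees(np.arctan2(Y[1],Y[0])))
```

```text
knob [575.60090967  57.94462355] tower [588.07463033 133.78908216] [587.44752368 134.31101855] rail end [559.11471907 -52.44195803] 76.86335673906112
[np.float64(48.46380315443835), np.float64(49.69965446692282), np.float64(48.483188283884786), np.float64(51.87972692221048)]
-99.33951359812005
-98.83900238223157
[554.61485226  25.79406417 237.89554483]
-9.974625323857577
```

```bash
python3 -m crank '[[[0.0206,0.032,0],[0,0,0.7],0],[[0,0,-0.035],[0,0,0],0],[[0,0,-0.035],[0,0,0],0],[[0,0,-0.035],[0,0,0],60],[[0,0,-0.035],[0,0,0],60],[[0,0,-0.035],[0,0,0],100],[[0,0,-0.032],[0,0,0],100],[[0,0,0],[0,0,0],100],[[0,0,0],[0,0,0],100],[[0,0,0],[0,0,0],255],[[0,0,0],[0,0,0],255],[[0,0,0],[0,0,0],255],[[0,0,0],[0,0,0],255],[[0,0,0],[0,0,0],255],[[0,0,0],[0,0,0],255],[[0,0,0],[0,0,0],255]]' 40
```

```text
time_s: 3.15
position: [576.2, 55.3, 32.7]
tool_rot: [0.002, 0.763, 0.646, 0.002]
force: [4.6, -1.0, -0.0]
opening: 19.0
grip_force: 40.0
```

```bash
python3 -m crank '[[[-0.0017,-0.0104,0],[0,0,0],255],[[-0.0017,-0.0104,0],[0,0,0],255],[[-0.0017,-0.0104,0],[0,0,0],255],[[-0.0017,-0.0104,0],[0,0,0],255],[[-0.0017,-0.0104,0],[0,0,0],255],[[-0.0017,-0.0104,0],[0,0,0],255],[[-0.0017,-0.0104,0],[0,0,0],255],[[-0.0017,-0.0104,0],[0,0,0],255],[[-0.0017,-0.0104,0],[0,0,0],255],[[-0.0017,-0.0104,0],[0,0,0],255],[[-0.0005,-0.003,0],[0,0,0],255],[[0,0,0],[0,0,0],255],[[0,0,0],[0,0,0],255]]'
python3 - <<'E'
from h import *
cv2.imwrite("pics/s2.png",get_image("side")[115:265,180:350].repeat(4,0).repeat(4,1))
E
```

```text
time_s: 4.23
position: [559.7, -49.4, 32.7]
tool_rot: [0.001, 0.763, 0.646, 0.004]
force: [12.7, 14.8, -0.4]
opening: 19.0
grip_force: 40.0
```

View pics/s2.png

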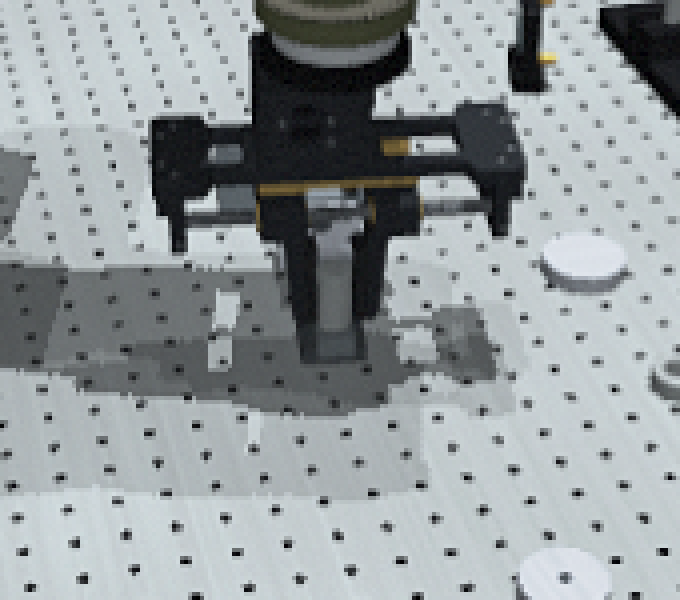

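The arm pulled the knob about 106 mm and then met the stop, shown by a rise in force. Next I release, rise and look at the exposed plate.

```bash
python3 -m crank '[[[0,0,0],[0,0,0],100],[[0,0,0],[0,0,0],60],[[0,0,0],[0,0,0],0],[[0,0,0],[0,0,0],0],[[0,0,0.02],[0,0,0],0],[[0,0,0.04],[0,0,0],0],[[0,0,0.04],[0,0,0],0],[[0,0,0.02],[0,0,0],0],[[0,0,0],[0,0,0],0],[[0,0,0],[0,0,0],0]]'
python3 - <<'E'
from h import *
c=camera_info("wrist");im=get_image("wrist");o=get_obs()
print(o["position"],o["tool_rot"]);np.save("c2.npy",c,allow_pickle=True)
cv2.imwrite("pics/w2.png",cv2.resize(im,(800,600),interpolation=cv2.INTER_CUBIC))
E
```

```text
time_s: 5.12
position: [557.0, -51.6, 152.3]
tool_rot: [0.001, 0.763, 0.646, 0.0]
force: [0.4, -0.2, 0.8]
opening: 83.6
grip_force: 0.0
[556.45183999 -51.46838266 151.00974872] [-4.77442292e-04  7.63279671e-01  6.46067936e-01 -3.72047593e-04]
```

View pics/w2.png

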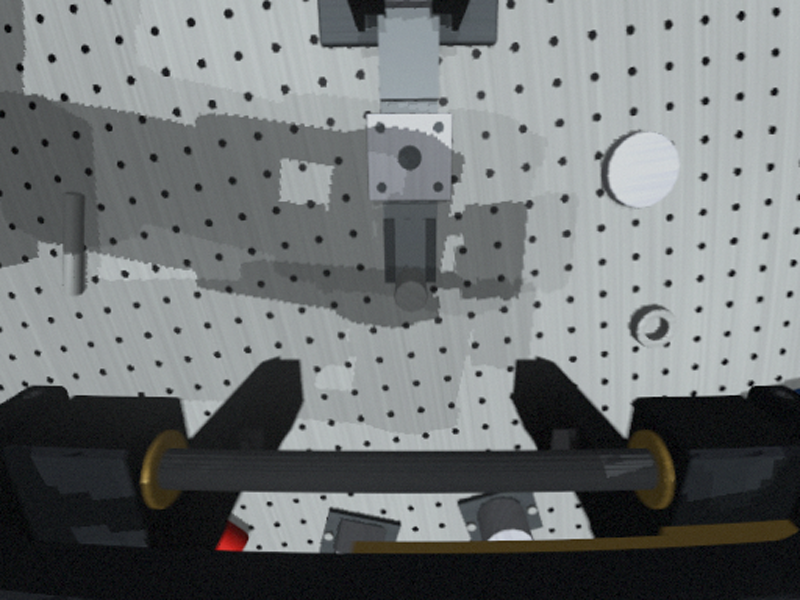

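The plate is out: corners at about (368,113), (451,113), (451,200), (369,201), with edges square to the tool, and the knob at (411,295).

Run:
```python
from h import *
c=np.load("c2.npy",allow_pickle=True).item();g=lambda u,v:((u+.5)/1.5625-.5,(v+.5)/1.5625-.5)
P=np.array([onz(c,g(*p),36) for p in[(368,113),(451,113),(451,200),(369,201)]])
t=P.mean(0);print(t,onz(c,g(411,295),60),[np.linalg.norm(P[i]-P[i-1]) for i in range(4)])
for i in range(4):
    d=P[i]-P[i-1];print(np.degrees(np.arctan2(d[1],d[0])))
```

```text
[571.73012357  30.33694306] [559.65000606 -45.97115858] [np.float64(49.80889473435349), np.float64(47.65740063072908), np.float64(49.247593819768625), np.float64(49.687432199775806)]
79.74573812445894
-9.47901892903778
-97.90496582378485
171.18441685547904
```

```bash
python3 -m crank '[[[0.0051,0.0271,0],[0,0,0],0],[[0.0051,0.0271,0],[0,0,0],0],[[0.005,0.0272,0],[0,0,0],0],[[0,0,-0.03],[0,0,0],0],[[0,0,-0.035],[0,0,0],0],[[0,0,-0.035],[0,0,0],0],[[0,0,-0.025],[0,0,0],0],[[0,0,-0.015],[0,0,0],0],[[0,0,0],[0,0,0],0],[[0,0,0],[0,0,0],60],[[0,0,0],[0,0,0],255],[[0,0,0],[0,0,0],255],[[0,0,0],[0,0,0],255],[[0,0,0],[0,0,0],255],[[0,0,0],[0,0,0],255]]' 30
```

```text
time_s: 6.42
position: [572.4, 29.9, 12.3]
tool_rot: [0.0, 0.763, 0.646, 0.0]
force: [-0.3, 0.2, 0.4]
opening: 50.1
grip_force: 0.2
```

```bash
python3 -m crank '[[[0,0,0],[0,0,0],255],[[0,0,0],[0,0,0],255],[[0,0,0.01],[0,0,0],255],[[0,0,0.02],[0,0,0],255],[[0,0,0.03],[0,0,0],255],[[0,0,0.035],[0,0,0],255],[[0,0,0.035],[0,0,0],255],[[0,0,0.01],[0,0,0],255],[[0,0,0],[0,0,0],255]]' 30
```

```text
time_s: 7.17
position: [573.2, 29.9, 154.9]
tool_rot: [0.002, 0.763, 0.646, 0.002]
force: [0.3, -0.0, -0.4]
opening: 49.3
grip_force: 30.0
```

```bash
python3 -m crank '[[[-0.006,-0.017,0],[0,0,-1.5],255],[[-0.0105,-0.0315,0],[0,0,-1.5],255],[[-0.0105,-0.0315,0],[0,0,-1.5],255],[[-0.0105,-0.0315,0],[0,0,-1.5],255],[[-0.0105,-0.0315,0],[0,0,-1.5],255],[[-0.0105,-0.0315,0],[0,0,-1.5],255],[[-0.0105,-0.0315,0],[0,0,-1.5],255],[[-0.0105,-0.0315,0],[0,0,-1.5],255],[[-0.0105,-0.0315,0],[0,0,-1.5],255],[[-0.0105,-0.0315,0],[0,0,0],255],[[-0.0105,-0.0315,0],[0,0,0],255],[[-0.0105,-0.0315,0],[0,0,0],255],[[-0.0105,-0.0315,0],[0,0,0],255],[[-0.003,-0.005,0],[0,0,0],255],[[0,0,0],[0,0,0],255],[[0,0,0],[0,0,0],255],[[0,0,0],[0,0,0],255]]' 30
python3 - <<'E'
from h import *
c=camera_info("wrist");im=get_image("wrist");o=get_obs()
print(o["position"],o["tool_rot"]);np.save("c3.npy",c,allow_pickle=True)
cv2.imwrite("pics/w3.png",cv2.resize(im,(800,600),interpolation=cv2.INTER_CUBIC))
E
```

```text
time_s: 8.58
position: [437.4, -368.6, 151.0]
tool_rot: [-0.001, 0.834, 0.552, 0.0]
force: [0.6, -0.8, -0.9]
opening: 49.4
grip_force: 30.0
[ 437.61152983 -368.55621283  151.31636415] [-6.22782529e-04  8.33422772e-01  5.52635588e-01  5.31914170e-05]
```

View pics/w3.png

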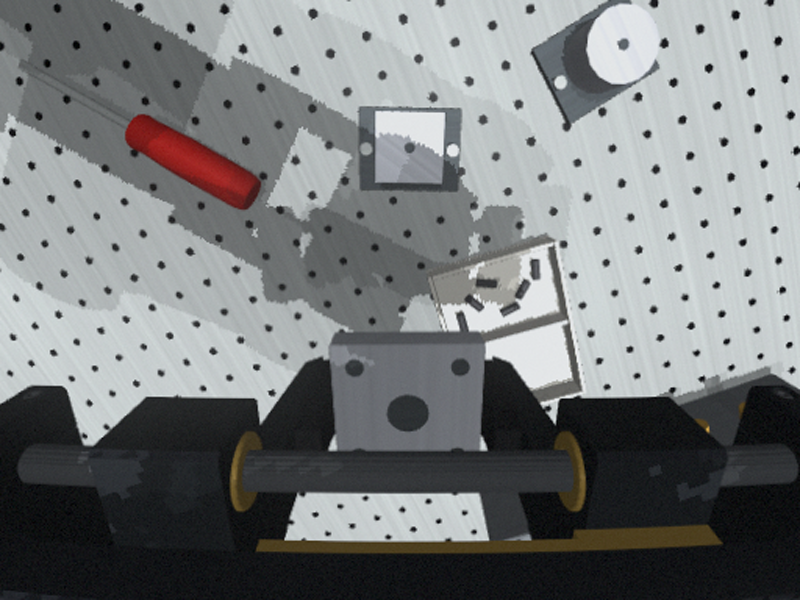

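The plate sits square in the gripper, with its hole at about (408,413). The riser top spans about (375,110) to (445,184). I'll enlarge it.

Run:
```python
import cv2
i=cv2.imread("pics/w3.png")
cv2.imwrite("pics/w3c.png",cv2.resize(i[90:210,340:480],None,fx=5,fy=5,interpolation=cv2.INTER_LINEAR))
```

```text
(no output)
```

View pics/w3c.png

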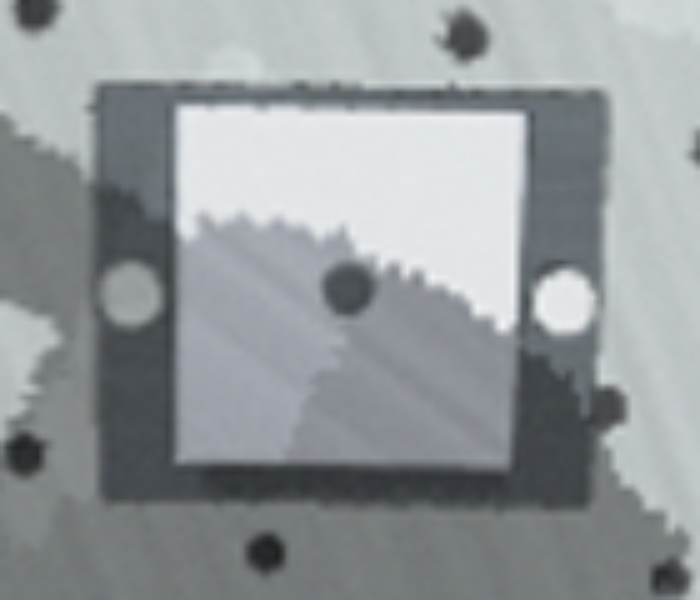

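The crop gives riser top corners (177,105), (527,111), (512,470), (174,464) and centre hole (348,290).

Run:
```python
from h import *
from scipy.optimize import least_squares
c=np.load("c3.npy",allow_pickle=True).item()
g=lambda u,v:((u+.5)/1.5625-.5,(v+.5)/1.5625-.5)
f=lambda u,v:g(340+(u+.5)/5-.5,90+(v+.5)/5-.5)
P=np.array([onz(c,f(*p),40) for p in[(177,105),(527,111),(512,470),(174,464)]])
def sq(X,a):
    t=np.radians(X[2]);R=np.array([[np.cos(t),-np.sin(t)],[np.sin(t),np.cos(t)]])
    return X[:2]+np.array([[-a,a],[a,a],[a,-a],[-a,-a]])@R.T
s=least_squares(lambda X:(sq(X,20)-P).ravel(),[472,-287,-23]);print("riser fit",s.x,"rms",np.sqrt((s.fun**2).mean()),onz(c,f(348,290),40))
F=np.array([onz(c,f(*p),4) for p in[(97,83),(607,92),(590,507),(102,500)]]);print("foot",F.mean(0),[np.degrees(np.arctan2(*(F[i]-F[j])[::-1])) for i,j in((1,0),(2,3),(0,3),(1,2))])
print("hole",onz(c,g(408,413),175),"edge corners",onz(c,g(331,346),175),onz(c,g(485,346),175))
o=get_obs();print(o["position"]);
w,x,y,z=o["tool_rot"];print("tool yaw",np.degrees(2*np.arctan2(y,x))-90)
```

```text
riser fit [ 472.33134061 -286.92580449  -24.12080956] rms 0.2929571920134819 [ 472.41970128 -286.87508464]
foot [ 472.66692521 -286.90091202] [np.float64(-23.862568284653953), np.float64(-23.718335176022595), np.float64(66.06211511118802), np.float64(66.49311986642276)]
hole [ 437.69756001 -367.26036917] edge corners [ 424.92118313 -335.60414883] [ 469.29278946 -354.34429671]
[ 437.61152983 -368.55621283  151.31636415]
tool yaw -22.903957401503902
```

```bash
python3 -m crank '[[[0.0116,0.0269,0],[0,0,-0.6],255],[[0.0116,0.0269,0],[0,0,-0.5],255],[[0.0116,0.0269,0],[0,0,0],255],[[0,0,0],[0,0,0],255],[[0,0,-0.03],[0,0,0],255],[[0,0,-0.035],[0,0,0],255],[[0,0,-0.03],[0,0,0],255],[[0,0,-0.015],[0,0,0],255],[[0,0,-0.008],[0,0,0],255],[[0,0,0],[0,0,0],255],[[0,0,0],[0,0,0],255],[[0,0,0],[0,0,0],255]]' 30
python3 - <<'E'
from h import *
o=get_obs();print(o["position"],o["force"]);w,x,y,z=o["tool_rot"];print("tool yaw",np.degrees(2*np.arctan2(y,x))-90)
im=get_image("side")[235:325,190:310];cv2.imwrite("pics/s4.png",cv2.resize(im,None,fx=6,fy=6,interpolation=cv2.INTER_LINEAR))
E
```

```text
time_s: 9.63
position: [472.6, -289.7, 35.1]
tool_rot: [0.001, 0.839, 0.544, 0.0]
force: [0.3, 0.5, -0.5]
opening: 49.7
grip_force: 30.0
[ 472.61380664 -289.69367228   35.06066908] [ 0.33818853  0.52978274 -0.53037716]
tool yaw -24.075030737143123
```

View pics/s4.png

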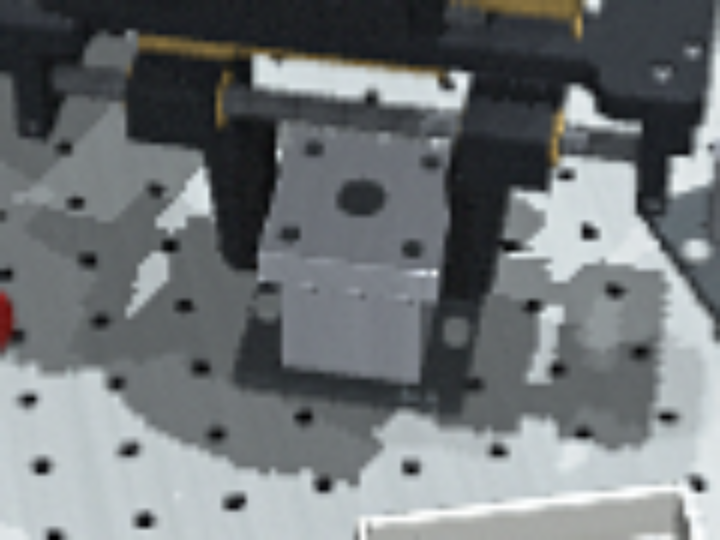

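The plate hovers over the square pedestal, with its hole at crop (361,197) and front top corners at (259,253) and (440,270).

Run:
```python
from h import *
s=camera_info("side");f=lambda u,v:(190+(u+.5)/6-.5,235+(v+.5)/6-.5)
for z in(58,59.5):
    a,b=onz(s,f(259,253),z),onz(s,f(440,271),z);m=(a+b)/2
    print(z,onz(s,f(361,197),z),m+25*np.array([.407,.914]),np.linalg.norm(a-b),np.degrees(np.arctan2(*(b-a)[::-1])))
p=[]
for i in range(5): get_image("wrist");p.append(get_obs()["position"])
print(np.array(p))
```

```text
58 [ 471.17059321 -287.60508491] [ 472.43483244 -288.08679574] 49.766893451114825 -21.718529874322872
59.5 [ 470.83184737 -289.07216751] [ 472.12078253 -289.48921515] 49.62896588361958 -21.718529874322943
[[ 472.49167221 -289.67553568   34.98565255]
 [ 472.38582581 -289.6299689    34.81029735]
 [ 472.29163599 -289.56770492   34.60387888]
 [ 472.17715827 -289.49916315   34.39339072]
 [ 472.14404365 -289.46757147   34.25217604]]
```

```bash
python3 -m crank '[[[0.0004,0.0014,0],[0,0,0],255],[[0,0,0],[0,0,0],255],[[0,0,-0.002],[0,0,0],255],[[0,0,-0.002],[0,0,0],255],[[0,0,-0.001],[0,0,0],255],[[0,0,0],[0,0,0],255],[[0,0,0],[0,0,0],255],[[0,0,0],[0,0,0],255]]' 30
```

```text
time_s: 10.6
position: [472.4, -288.0, 28.7]
tool_rot: [-0.0, 0.839, 0.544, -0.0]
force: [1.2, 0.4, -0.1]
opening: 49.4
grip_force: 30.0
```

```bash
python3 -m crank '[[[0,0,-0.0007],[0,0,0],255],[[0,0,0],[0,0,0],255],[[0,0,0],[0,0,0],255]]' 30
```

```text
time_s: 10.85
position: [472.5, -288.0, 28.3]
tool_rot: [0.0, 0.839, 0.544, 0.0]
force: [-1.3, 1.1, 3.2]
opening: 49.5
grip_force: 30.0
```

Light contact at 3 N. I release, rise and back off to look.

```bash
python3 -m crank '[[[0,0,0],[0,0,0],120],[[0,0,0],[0,0,0],90],[[0,0,0],[0,0,0],0],[[0,0,0],[0,0,0],0],[[0,0,0],[0,0,0],0],[[0,0,0.02],[0,0,0],0],[[0,0,0.035],[0,0,0],0],[[0,0,0.035],[0,0,0],0],[[0,0,0.03],[0,0,0],0],[[-0.012,-0.027,0],[0,0,0],0],[[-0.012,-0.027,0],[0,0,0],0],[[-0.012,-0.027,0],[0,0,0],0],[[0,0,0],[0,0,0],0],[[0,0,0],[0,0,0],0],[[0,0,0],[0,0,0],0]]'
python3 - <<'E'
from h import *
get_image("wrist")
c=camera_info("wrist");im=get_image("wrist");o=get_obs()
print(o["position"],o["tool_rot"]);np.save("c5.npy",c,allow_pickle=True);cv2.imwrite("pics/w5full.png",im)
cv2.imwrite("pics/w5.png",cv2.resize(im[50:150,200:330],None,fx=6,fy=6,interpolation=cv2.INTER_LINEAR))
E
```

```text
time_s: 12.1
position: [436.4, -368.4, 147.8]
tool_rot: [-0.0, 0.839, 0.544, 0.0]
force: [0.7, 0.8, -0.4]
opening: 88.1
grip_force: 0.0
[ 436.79626224 -367.93739352  147.96778796] [-2.43985159e-04  8.38799818e-01  5.44439898e-01  5.31367341e-05]
```

View pics/w5.png

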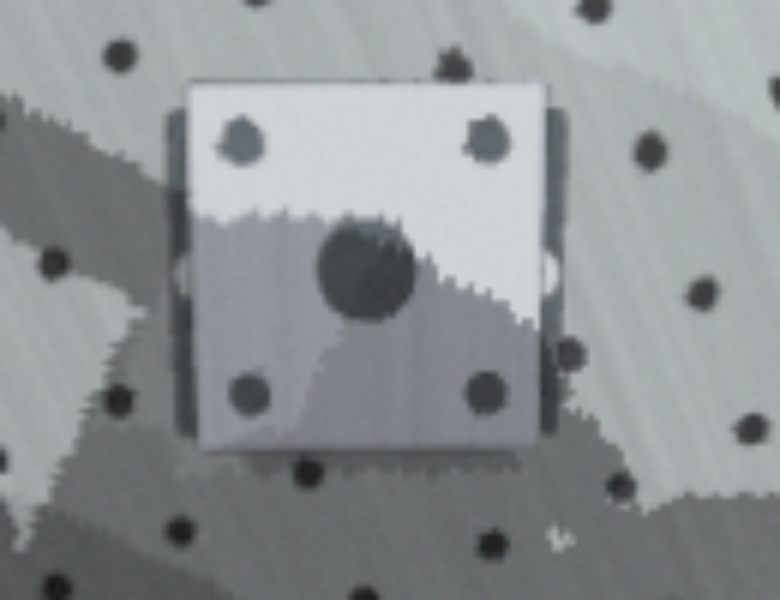

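The plate lies flat on the square pedestal: corners (187,83), (547,84), (543,446), (200,450), hole (366,271). The foot shows evenly left and right.

Run:
```python
from h import *
from scipy.optimize import least_squares
c=np.load("c5.npy",allow_pickle=True).item()
f=lambda u,v:(200+(u+.5)/6-.5,50+(v+.5)/6-.5)
P=np.array([onz(c,f(*p),52) for p in[(187,83),(547,84),(543,446),(200,450)]])
def sq(X,a):
    t=np.radians(X[2]);R=np.array([[np.cos(t),-np.sin(t)],[np.sin(t),np.cos(t)]])
    return X[:2]+np.array([[-a,a],[a,a],[a,-a],[-a,-a]])@R.T
s=least_squares(lambda X:(sq(X,25)-P).ravel(),[472,-287,-23]);print(s.x,np.sqrt((s.fun**2).mean()),onz(c,f(366,271),52))
# the four small holes and the foot's visible side edges
print(np.mean([onz(c,f(*p),52) for p in[(242,141),(488,139),(486,393),(249,394)]],0))
F=[onz(c,f(*p),4) for p in[(168,112),(568,110),(555,432),(180,437)]];print(np.mean(F,0))
```

```text
[ 472.52312545 -287.68501552  -23.54184636] 0.43409030957912903 [ 472.05040568 -287.60606078]
[ 472.20089555 -287.35867859]
[ 472.62832404 -286.99691631]
```

Placed to within about 1 mm and 0.5°. Now back to the knob.

```bash
python3 -m crank '[[[0.008,0.02,0],[0,0,1.5],0],[[0.0115,0.03,0],[0,0,1.5],0],[[0.0115,0.03,0],[0,0,1.5],0],[[0.0115,0.03,0],[0,0,1.5],0],[[0.0115,0.03,0],[0,0,1.5],0],[[0.0115,0.03,0],[0,0,1.5],0],[[0.0115,0.03,0],[0,0,1.5],0],[[0.0115,0.03,0],[0,0,1.5],0],[[0.0115,0.03,0],[0,0,1.5],0],[[0.0115,0.03,0],[0,0,1.5],0],[[0.0115,0.03,0],[0,0,0],0],[[0,0,0],[0,0,0],0],[[0,0,0],[0,0,0],0],[[0,0,0],[0,0,0],0],[[0,0,0],[0,0,0],0],[[0,0,0],[0,0,0],0]]'
```

```text
time_s: 13.53
position: [559.1, -49.7, 148.1]
tool_rot: [-0.0, 0.761, 0.648, -0.0]
force: [-0.1, -0.3, -0.2]
opening: 88.0
grip_force: 0.0
```

```bash
python3 -m crank '[[[0.0006,0.0005,-0.025],[0,0,0],0],[[0,0,-0.035],[0,0,0],60],[[0,0,-0.035],[0,0,0],60],[[0,0,-0.021],[0,0,0],100],[[0,0,0],[0,0,0],100],[[0,0,0],[0,0,0],255],[[0,0,0],[0,0,0],255],[[0,0,0],[0,0,0],255],[[0,0,0],[0,0,0],255],[[0,0,0],[0,0,0],255],[[0,0,0],[0,0,0],255],[[0,0,0],[0,0,0],255],[[0,0,0],[0,0,0],255]]' 40
```

```text
time_s: 14.62
position: [560.0, -48.4, 32.5]
tool_rot: [0.0, 0.761, 0.649, 0.0]
force: [-2.1, -0.1, 4.9]
opening: 18.7
grip_force: 40.0
```

```bash
python3 -m crank '[[[0.0016,0.0104,0],[0,0,0],255],[[0.0017,0.0104,0],[0,0,0],255],[[0.0016,0.0104,0],[0,0,0],255],[[0.0016,0.0104,0],[0,0,0],255],[[0.0016,0.0104,0],[0,0,0],255],[[0.0017,0.0104,0],[0,0,0],255],[[0.0016,0.0104,0],[0,0,0],255],[[0.0016,0.0104,0],[0,0,0],255],[[0.0017,0.0104,0],[0,0,0],255],[[0.0016,0.0104,0],[0,0,0],255],[[0.0005,0.003,0],[0,0,0],255],[[0,0,0],[0,0,0],255],[[0,0,0],[0,0,0],255],[[0,0,0],[0,0,0],255]]'
```

```text
time_s: 15.78
position: [576.4, 56.1, 32.5]
tool_rot: [0.001, 0.761, 0.649, -0.002]
force: [-5.3, -16.3, 6.8]
opening: 19.0
grip_force: 40.0
```

```bash
python3 -m crank '[[[0.0002,0.0015,0],[0,0,0],255],[[0,0,0],[0,0,0],255],[[0,0,0],[0,0,0],120],[[0,0,0],[0,0,0],60],[[0,0,0],[0,0,0],0],[[0,0,0],[0,0,0],0],[[0,0,0.03],[0,0,0],0],[[0,0,0.04],[0,0,0],0],[[0,0,0.04],[0,0,0],0],[[0,0,0.04],[0,0,0],0],[[-0.02,-0.032,0.04],[0,0,0],0],[[0,0,0.015],[0,0,0],0],[[0,0,0],[0,0,0],0],[[0,0,0],[0,0,0],0],[[0,0,0],[0,0,0],0],[[0,0,0],[0,0,0],0]]'
python3 - <<'E'
from h import *
get_image("wrist");c=camera_info("wrist");im=get_image("wrist");print(get_obs()["position"])
cv2.imwrite("pics/w6.png",im)
c1=np.load("c1.npy",allow_pickle=True).item()
old=cv2.resize(cv2.imread("pics/w1.png"),(512,384),interpolation=cv2.INTER_AREA)
def plate(im,c,z):
    x,y=pix(c,[588,134.5,z])[0].astype(int)
    g=cv2.cvtColor(im,cv2.COLOR_BGR2GRAY)[y-35:y+35,x-35:x+35]
    m=(g>150).astype(np.uint8);n,l,s,ce=cv2.connectedComponentsWithStats(m)
    i=l[35-10:45,25:45];i=np.bincount(i[i>0]).argmax()
    return s[i],ce[i]+[x-35,y-35]
for n,i,cc in(("old",old,c1),("new",im,c)):
    for z in(72,60):
        s,ce=plate(i,cc,z);print(n,z,s,ce,onz(cc,ce,z))
# knob: match old patch
u=pix(c1,[575.6,57.9,60])[0].astype(int);T=old[u[1]-12:u[1]+13,u[0]-12:u[0]+13]
v=pix(c,[575.6,57.9,60])[0].astype(int);S=im[v[1]-60:v[1]+60,v[0]-30:v[0]+31]
r=cv2.matchTemplate(S,T,cv2.TM_CCOEFF_NORMED);_,q,_,l=cv2.minMaxLoc(r)
print("knob",q,onz(c,np.array(l)+[v[0]-30+12,v[1]-60+12],60),onz(c1,u,60))
E
```

```text
time_s: 17.12
position: [561.5, 36.3, 225.6]
tool_rot: [-0.001, 0.761, 0.649, -0.001]
force: [-1.2, 0.4, 0.1]
opening: 88.5
grip_force: 0.0
[561.65572035  36.20191512 225.99914242]
old 72 [  12   10   47   49 1529] [275.40026161  69.35840419] [590.82844906 139.81877158]
old 60 [  12    9   47   49 1529] [275.40026161  69.35840419] [591.66899276 141.10278615]
new 72 [  13   10   47   48 1187] [274.37068239  72.66807077] [592.10790053 144.37332052]
new 60 [  13    9   47   48 1187] [274.37068239  72.66807077] [592.83502354 145.53938368]
knob 0.8403425216674805 [576.40631076  59.3632819 ] [575.62390742  58.83435372]
```

```bash
python3 -m crank '[[[-0.025,-0.03,0],[0,0,0],0],[[-0.025,-0.03,0],[0,0,0],0],[[-0.025,-0.03,0],[0,0,0],0],[[-0.025,-0.03,0],[0,0,0],0],[[-0.025,-0.03,0],[0,0,0],0],[[-0.025,-0.03,0],[0,0,0],0],[[0,0,0],[0,0,0],0],[[0,0,0],[0,0,0],0]]'
python3 - <<'E'
from h import *
for n,X in(("side",[587.5,134.5]),("scene",[587.5,134.5])):
    c=camera_info(n);im=get_image(n);cv2.imwrite(f"pics/{n}7.png",im);old=cv2.imread(f"pics/{n}0.png")
    a,b=pix(c,[X+[72],X+[60]]);print(n,"expected top-plate shift",b-a)
    for lab,P,w,h in(("hole",X+[72],6,4),("knob",[574.5,55.7,56],6,6),("post top",[587.5-28,134.5+4.5-28,75],4,6)):
        u=pix(c,P)[0].round().astype(int)
        T=old[u[1]-h:u[1]+h+1,u[0]-w:u[0]+w+1];S=im[u[1]-h-12:u[1]+h+13,u[0]-w-6:u[0]+w+7]
        r=cv2.matchTemplate(S,T,cv2.TM_CCOEFF_NORMED);_,q,_,l=cv2.minMaxLoc(r);print(lab,round(q,2),"shift",l[0]-6,l[1]-12)
E
```

```text
time_s: 17.88
position: [411.2, -145.2, 227.1]
tool_rot: [-0.0, 0.762, 0.647, -0.0]
force: [1.0, -0.8, -1.0]
opening: 88.4
grip_force: 0.0
side expected top-plate shift [0.00479785 4.28920909]
hole 0.68 shift 0 4
knob 0.99 shift 0 0
post top 0.89 shift 0 1
scene expected top-plate shift [-0.76912324  5.36093411]
hole 0.93 shift 0 6
knob 1.0 shift 0 0
post top 0.69 shift 1 3
```

The stack has dropped by one plate thickness and the knob is back exactly at home. Handing in.

```bash
python3 -c "from station import *; print(sign_off())"
```

```text
the job is handed in; nothing more can be done
None
```

The job is handed in: one plate lies flat on the square pedestal, measured within about 1 mm and 0.5° of centred and in line, the slide is back home and the stack has dropped one plate, at about 18 s on the robot's clock; the sign-off returned no verdict.

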